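# Pry up a heavy stand base and pack it

### The job

Lever the heavy grey stand base up: push the red ball of the pry bar down and swing the bar sideways under the yellow keeper hook, so that it stays down when you let go. Then slide the wooden packing block endways under the raised edge of the base, between the two yellow marks and about 30 mm deep, and let go of it; last, swing the bar back out of the hook so that the base comes down onto the block. Leave the other things on the desk where they are.

Things in the scene. Friction and masses are not known exactly. Their poses are not given: they have to be found in the camera images.
- stand: Fixed lifting stand with a blue foot plate. Origin: on the desk straight under the fulcrum. Its x axis runs along the bar as it starts, from the grey base towards the red ball; z is up. The steel fulcrum is a round-topped ridge along y, top 22 mm above the desk, between two small cheeks (30 mm overall in y, 31 mm high). The yellow keeper hook stands at its -y side.
- keeper (a point): Tip of the keeper hook's finger, on its underside: x = 90, y = -18, z = 33 mm in the stand's frame. The finger is 16 mm wide in x, 9 mm thick (top 42 mm above the desk) and joins its post, whose near face is at y = -34 mm. The bar goes under the finger from the +y side; the post stops it when it is well under.
- pry_bar: Loose steel pry bar, 192 mm long, 18 mm wide, 10 mm thick, 0.3 kg. Origin: 14 mm above the desk, on the fulcrum's axis at the start. It rests over the fulcrum, nose (52 mm past it) under the base's edge, and slopes up to the ball at about 18 degrees. Level, its top is 32 mm above the desk, 1 mm below the keeper's finger; it can be pushed some 3 degrees lower. Only friction keeps it on the fulcrum.
- bar_ball (a point): Centre of the red ball knob, 30 mm diameter, on the bar's upper face, 135 mm along the bar from the fulcrum. It starts about 118 mm along the stand's x axis, 81 mm above the desk; at 42 mm high (x = 135) the bar just clears the finger, 35 mm is safe. Pushing down takes about 5 N. Hooked, the ball is 20 to 31 mm to the -y side of the stand's x axis. With the block in place it rises to about 54 mm.
- stand_base: Heavy loose grey base plate, 110 (x) by 160 (y) mm, 3 kg, on four feet 20 mm high. Origin: on the desk below the base_edge point; the plate spans x = -110 to 0, y = -105 to 55 mm, and a short column (top 141 mm up) stands at its far side. The bar's nose is at y = -70 mm. Underside 20, top 42 mm above the desk. Front feet (18 mm dia.) at x = -11, y = -95 and 45 mm. Pried up, its edge is 13 mm up.
- base_edge (a point): Point on the lower rim of the base's +x edge, midway between the two yellow marks (44 mm apart), 20 mm above the base's origin. The block goes in here, along the base's -x direction.
- block_center (a point): Centre of the loose packing block of pale wood, 120 mm long (its x axis), 30 mm wide (y), 26 mm high (z), 0.13 kg, lying flat on the desk. The centre is 13 mm above the desk.
- weight: Grey metal weight, 41 mm diameter, 28 mm high, a bystander; origin at its underside.
- cap: Black lens cap, 53 mm diameter, 10 mm high, a bystander; origin at its underside.

How it is judged:
By the outcome, as a careful person would: the job done as asked, in the order asked, and still so for the second after the job is handed in, with the robot touching nothing.
It also fails if it takes over 51 s, if anything falls off the work surface, if the arm or the gripper's body presses on something with over 40 N, if the wrist force passes 120 N, or if a joint passes its speed limit or range.

### The arm

A 7-joint arm with a two-finger parallel gripper is mounted at the origin on the work surface; the furniture and walls round the work are solid. World frame = base frame: x ahead of the robot, y to its left, z up, the work surface at z = 0. Lengths are in m, angles in rad, forces in N, time in s.
With the tool pointing down it reaches from about 0.425 to 0.925 m from the base axis. Payload 6.8 kg.
Tool frame: the origin (TCP) lies at the very end of the fingers, on their centre line; the grasp point (between the pads) lies behind it (robot.hold_point_z is the z of the grasp point in the tool frame, in m); z points along the fingers, x is the direction in which the jaws open and shut, and the axes are right-handed (so a half turn about z gives the same grasp; the last joint's range is limited). The gripper opens to 85 mm and grips with 20 to 120 N. Pads are 22 mm wide; open, the fingers measure 114 mm over their backs; the gripper's body (76 mm by 85 mm) begins 54 mm behind the grasp point. The pads swing forward as they close: fully open they stand 13 mm farther back than shut.
Start: joints at [-1.391, 0.477, 0.022, 1.555, -0.011, 1.109, -0.083], TCP at [0.192, 0.647, 0.231] pointing down, gripper open.
Joint ranges: [-2.96, 2.96], [-0.34, 2.1], [-1.41, 1.46], [0.24, 2.44], [-1.37, 4.51], [0.17, 1.92], [-2.96, 2.96]. Speed limits (rad/s): [2.39, 2.39, 3.14, 3.14, 3.14, 3.14, 3.14].

### API

Orientations are given as a rotation vector (axis times angle).
In Python, from station import robot gives the robot as it stands.
- The arm moves only by the tool send_rows, never from a script. Its argument "commands" is text: rows parted by semicolons, each of 7 numbers parted by spaces: the turn, a rotation vector about the tool's x, y, z in degrees, then the shift along the tool's x, y, z in mm, then the opening, from 0 (shut) to 1 (fully open). In form: wx wy wz dx dy dz grip; .... A call has 1 to 8 rows; each row is the pose to reach, as a shift and turn from the pose commanded when the call began, along the tool's axes at that moment; what a row does not reach only later rows make up. A row lasts 1/12 s, in which the tool goes at most 41.7 mm and 7.16 degrees, less where a joint would pass 70% of its speed; a pose out of reach is approached as far as the arm can. A call with a gripper value outside its range is refused whole. The fingers move at their own pace and stop on an object; "grip_force" is the grip in N (left out, the last holds). Time passes only in rows, so rows that repeat a pose let the fingers close. It gives the time, the measured TCP pose, the force and the opening at its end, in the units of the state.
- robot.sense(): the state, without advancing time (a new reading comes with each control period).
- robot.get_image(name): name is "side" or "top"; returns the picture (420x560x3 uint8, red, green, blue); there is no depth.
- robot.camera_info(name): a dict with "camera_matrix" (3x3 intrinsics, pixels), "R" (3x3) and "t" (3): a world point X has camera coordinates R X + t. Camera axes: x right, y down, z forward; pixel columns grow to the right and rows downward; lengths in m; the calibration is good to about 2 mm. A picture is of the moment at which its call begins. camera_info takes no time and is no camera call.
- robot.job_done(): hands the job in, once; it reports no verdict.
The state is a dict: "t": time; "joints": joint angles; "joint_velocities": joint speeds; "joint_torque": joint torques, N m; "position": TCP position; "ee_rot": TCP orientation; "force": force on the tool from outside, world axes, zero at the start; "torque": the same for the moment, N m; "width": finger opening in m.
Only numpy, scipy, OpenCV 4.12 (cv2) and the standard library are available. Lean on these libraries where they do the work, as an engineer would, in place of code of your own. Each camera call takes 0.05 s, during which the arm holds its last target. There are 200 camera calls.

## Working session

There is one attempt and no reset: what is moved stays moved. The work goes in short steps, Python scripts to look and compute and a tool call to move; the robot and the scene stay as the last step left them, time stands still between calls to the robot, and variables do not carry over. Pictures are saved under pics/ and viewed, about 8 in all and at most 12, crops included, and the job is handed in when it is done.

Besides the shell and the picture viewer there is one more tool, called after "Call:" by a JSON object that holds its "api" and its "payload", one argument or row to a line. send_rows: Moves the arm, as the interface text tells. Its arguments: {"type":"object","properties":{"commands":{"type":"string"},"grip_force":{"type":"number"}},"required":["commands"]}

```bash
mkdir -p pics; ls; cat > h.py <<'E'
import numpy as np,cv2
from station import robot
def save(n,f,crop=None,s=1):
    im=robot.get_image(n)[:,:,::-1]
    if crop: a,b,c,d=crop; im=im[b:d,a:c]
    if s!=1: im=cv2.resize(im,None,fx=s,fy=s,interpolation=cv2.INTER_CUBIC)
    cv2.imwrite('pics/'+f,im)
def ray(n,u,v,z):
    c=robot.camera_info(n);K=np.array(c['camera_matrix']);R=np.array(c['R']);t=np.array(c['t'])
    d=R.T@np.linalg.solve(K,[u,v,1]);o=-R.T@t
    return o+d*(z-o[2])/d[2]
def proj(n,X):
    c=robot.camera_info(n);p=np.array(c['camera_matrix'])@(np.array(c['R'])@np.array(X)+np.array(c['t']));return p[:2]/p[2]
E
python3 - <<'E'
from h import *
save('top','top0.png',None,1.4);save('side','side0.png',None,1.4)
s=robot.sense();print(s);print(robot.hold_point_z)
for n in('top','side'):
    c=robot.camera_info(n);print(n,-np.array(c['R']).T@np.array(c['t']),c)
E
```

```text
pics
{'t': 0.1, 'joints': array([-1.39106509,  0.47772055,  0.02237706,  1.55634681, -0.01148943,
        1.10930635, -0.08309741]), 'joint_velocities': array([-6.41469766e-05, -8.24888519e-04,  4.74258486e-04, -1.83642133e-03,
        1.62994658e-03,  8.67734660e-05, -1.35441430e-04]), 'joint_torque': array([ 4.89475337e-03, -5.97756886e+01,  1.61404878e+00, -2.81953257e+01,
        1.28461319e-02,  4.93701562e-03, -1.57312081e-05]), 'position': array([0.1914973 , 0.64671043, 0.23042397]), 'ee_rot': array([ 2.51619391e+00,  1.87921510e+00, -1.93419074e-03]), 'force': array([-0.04136402, -0.33803105, -0.41649436]), 'torque': array([ 0.01151688, -0.02038001, -0.00244098]), 'width': 0.08540137089002613}
-0.0187
top [ 0.30084949 -0.35046279  0.92069298] {'camera_matrix': array([[380.36131379,   0.        , 277.75493474],
       [  0.        , 380.36131379, 212.50797492],
       [  0.        ,   0.        ,   1.        ]]), 'R': array([[ 0.00570106, -0.99975806,  0.02124445],
       [-0.99555583, -0.00767159, -0.09386021],
       [ 0.09400048, -0.02061493, -0.9953587 ]]), 't': array([-0.37165277,  0.38324029,  0.880915  ])}
side [ 0.25654742 -1.10229632  0.44671624] {'camera_matrix': array([[468.3980345 ,   0.        , 283.63511066],
       [  0.        , 468.3980345 , 210.9337748 ],
       [  0.        ,   0.        ,   1.        ]]), 'R': array([[ 0.98203281, -0.18868112, -0.00331487],
       [-0.08252475, -0.41358865, -0.90671611],
       [ 0.16970922,  0.89069853, -0.42172848]]), 't': array([-0.45843969, -0.02968092,  1.12666821])}
```

View pics/top0.png

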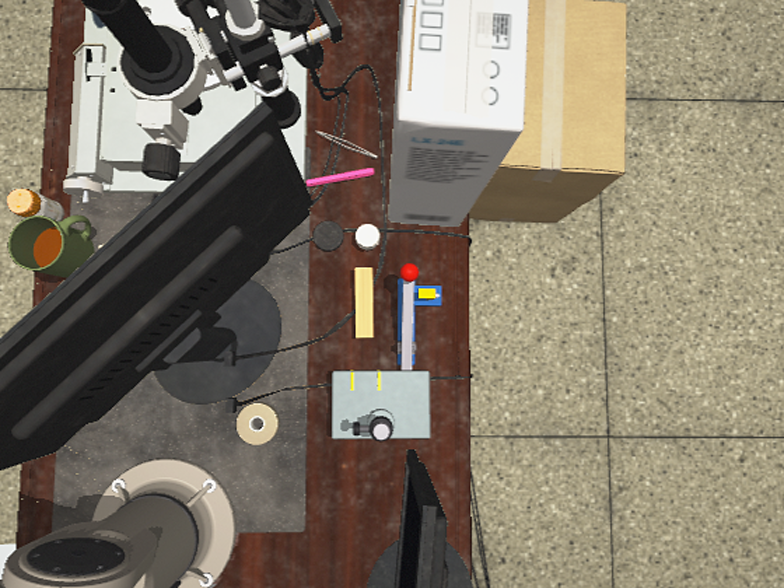

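View pics/side0.png

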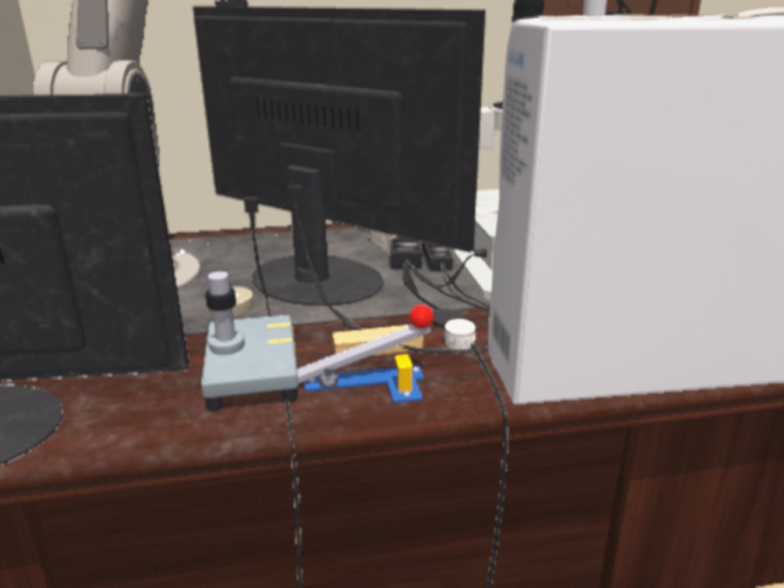

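```bash
python3 - <<'E'
from h import *
print([a for a in dir(robot) if a[0]!='_'])
a=cv2.imread('pics/top0.png')[220:450,300:480];cv2.imwrite('pics/c1.png',cv2.resize(a,None,fx=2.6,fy=2.6))
# raw re-grab enlarged crop
save('top','top1.png',(210,150,350,325),3.4)
f=lambda u,v,z:ray('top',u/1.4,v/1.4,z).round(3)
print('block',f(364,268,.026),f(364,337,.026),f(355,300,.026),f(373,300,.026))
print('ball',f(410,272,.081),'keeper',f(427,293,.042),'base corners',f(332,371,.042),f(430,371,.042),f(332,438,.042),f(430,438,.042))
print('marks',f(352.5,371,.042),f(379,371,.042),'cap',f(327,236,.01),'wt',f(367,236,.028))
print('tower bottom', f(388,220,0), f(470,222,0))
# monitor corner triangulate: top img right-upper corner ~ (262,105)/(312,185); side: corner (484,12)/(473,247)
def tri(a,b):
    P=[]
    for n in('top','side'):
        c=robot.camera_info(n);P.append(np.array(c['camera_matrix'])@np.c_[np.array(c['R']),np.array(c['t'])])
    X=cv2.triangulatePoints(P[0],P[1],np.array(a)/1.4,np.array(b)/1.4);return (X[:3]/X[3]).ravel().round(3)
print('mon',tri((265.,105.),(484.,12.)),tri((312.,200.),(473.,247.)))
print('mon at left',tri((0.,425.),(195.,8.)),'tower top',tri((523.,130.),(545.,22.)),'tower left',tri((398.,122.),(525,20)))
print('right mon',tri((411.,450.),(150.,95.)))
print('top ball',tri((410.,272.),(421.,317.)))
E
```

```text
['IKError', 'camera_info', 'get_image', 'hold_point_z', 'job_done', 'sense']
block [ 0.435 -0.327  0.026] [ 0.319 -0.328  0.026] [ 0.381 -0.312  0.026] [ 0.381 -0.342  0.026]
ball [ 0.421 -0.401  0.081] keeper [ 0.392 -0.432  0.042] base corners [ 0.263 -0.276  0.042] [ 0.263 -0.437  0.042] [ 0.155 -0.278  0.042] [ 0.156 -0.437  0.042]
marks [ 0.263 -0.31   0.042] [ 0.263 -0.353  0.042] cap [ 0.493 -0.262  0.01 ] wt [ 0.49  -0.331  0.028]
tower bottom [ 0.525 -0.367  0.   ] [ 0.523 -0.512  0.   ]
mon [ 0.534 -0.239  0.422] [ 0.531 -0.247  0.109]
mon at left [ 0.19  -0.018  0.426] tower top [ 0.512 -0.491  0.42 ] tower left [ 0.532 -0.372  0.415]
right mon [ 0.162 -0.392  0.352]
top ball [ 0.42  -0.401  0.083]
```

View pics/top1.png

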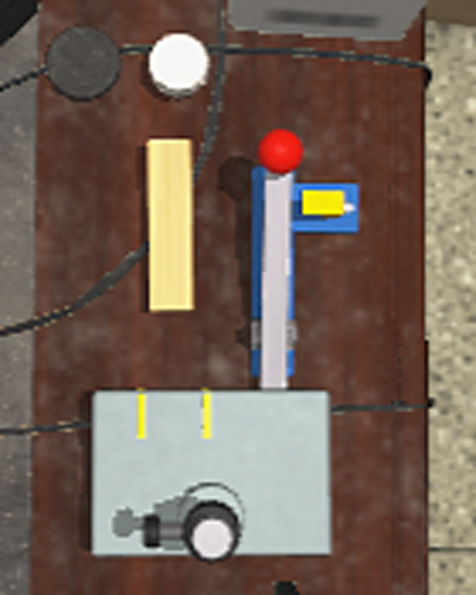

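```bash
python3 - <<'E'
from h import *
f=lambda n,u,v,z:ray(n,u/1.4,v/1.4,z).round(3)
print('mon left top',f('side',195,8,.425),f('side',215,195,.11))
for z in (.1,.3,.5,.6):print(z,'scope',f('top',155,60,z),f('top',160,165,z),f('top',300,110,z),f('top',90,0,z))
for y in (0,.1):
  for u,v in((530,12),(592,8)):
    c=robot.camera_info('side');R=np.array(c['R']);d=R.T@np.linalg.solve(np.array(c['camera_matrix']),[u/1.4,v/1.4,1]);o=-R.T@np.array(c['t']);print(u,y,(o+d*(y-o[1])/d[1]).round(3))
print('robot base',proj('top',[0,0,0])*1.4, proj('side',[0,0,.3])*1.4,f('top',120,560,.3),f('top',70,545,.4))
E
```

```text
mon left top [ 0.167 -0.056  0.425] [0.149 0.099 0.11 ]
0.1 scope [0.757 0.009 0.1  ] [ 0.585 -0.007  0.1  ] [ 0.678 -0.224  0.1  ] [0.857 0.118 0.1  ]
0.3 scope [ 0.646 -0.079  0.3  ] [ 0.515 -0.09   0.3  ] [ 0.586 -0.255  0.3  ] [0.721 0.004 0.3  ]
0.5 scope [ 0.535 -0.166  0.5  ] [ 0.446 -0.174  0.5  ] [ 0.494 -0.286  0.5  ] [ 0.586 -0.11   0.5  ]
0.6 scope [ 0.479 -0.21   0.6  ] [ 0.412 -0.216  0.6  ] [ 0.448 -0.301  0.6  ] [ 0.518 -0.167  0.6  ]
530 0 [0.689 0.    0.414]
592 0 [0.797 0.    0.419]
530 0.1 [0.728 0.1   0.411]
592 0.1 [0.846 0.1   0.417]
robot base [164.19587944 529.17675301] [95.85696897 97.49771636] [ 0.065 -0.067  0.3  ] [ 0.117 -0.066  0.4  ]
```

Call:
{"api": "send_rows", "payload": {
  "commands": "0 0 0 0 10 -30 1; 0 0 0 0 20 -60 1; 0 0 0 0 40 -90 1; 0 0 0 0 60 -120 1"
}}

```text
t: 0.48
position: [0.2487, 0.63, 0.3522]
ee_rot: [2.515, 1.882, -0.002]
force: [0.7, 0.3, 0.1]
width: 0.0855
```

```bash
python3 - <<'E'
from h import *
s=robot.sense();print(s['joints'].round(3),s['position'])
E
```

```text
[-1.32   0.406  0.049  1.392 -0.02   1.345  0.014] [0.24870825 0.62998409 0.35222318]
```

```bash
cat >> h.py <<'E'
def rel(a,*w):
    "a=(x,y,z,az) m,deg; consecutive call targets -> rows"
    for b in w:
        t=np.radians(a[3]);d=np.array(b[:3])-a[:3]
        print('0 0 %.0f %.0f %.0f %.0f'%(a[3]-b[3],1e3*(d[0]*np.cos(t)+d[1]*np.sin(t)),1e3*(d[0]*np.sin(t)-d[1]*np.cos(t)),-1e3*d[2]));a=b
E
python3 - <<'E'
from h import *
rel((.249,.63,.352,73.6),(.37,.40,.53,40),(.45,.10,.55,-5),(.42,-.22,.53,-45),(.421,-.401,.35,-90))
E
```

```text
0 0 34 -186 181 -178
0 0 45 -132 281 -20
0 0 40 -2 321 20
0 0 45 129 127 180
```

Call:
{"api": "send_rows", "payload": {
  "commands": "0 0 34 -187 181 -178 1;0 0 34 -187 181 -178 1;0 0 34 -187 181 -178 1;0 0 34 -187 181 -178 1;0 0 34 -187 181 -178 1;0 0 34 -187 181 -178 1;0 0 34 -187 181 -178 1;0 0 34 -187 181 -178 1"
}}

```text
t: 1.15
position: [0.3722, 0.3956, 0.5326]
ee_rot: [-2.958, -1.054, -0.006]
force: [0.1, 0.0, 0.0]
width: 0.0853
```

Call:
{"api": "send_rows", "payload": {
  "commands": "0 0 45 -132 281 -20 1;0 0 45 -132 281 -20 1;0 0 45 -132 281 -20 1;0 0 45 -132 281 -20 1;0 0 45 -132 281 -20 1;0 0 45 -132 281 -20 1;0 0 45 -132 281 -20 1;0 0 45 -132 281 -20 1"
}}

```text
t: 1.82
position: [0.4473, 0.0924, 0.5501]
ee_rot: [-3.137, 0.165, -0.002]
force: [-0.6, -1.6, -0.2]
width: 0.0855
```

```bash
python3 - <<'E'
from h import *
s=robot.sense();print(s['joints'].round(3),s['position'],s['force'],s['ee_rot'])
E
```

```text
[-0.901 -0.076  0.521  1.529  0.038  1.677 -0.482] [0.44729025 0.09238947 0.55008751] [-0.64911129 -1.57754867 -0.1986757 ] [-3.13666896e+00  1.65413773e-01 -2.05016699e-03]
```

Call:
{"api": "send_rows", "payload": {
  "commands": "0 0 40 0 321 20 1;0 0 40 0 321 20 1;0 0 40 0 321 20 1;0 0 40 0 321 20 1;0 0 40 0 321 20 1;0 0 40 0 321 20 1;0 0 40 0 321 20 1;0 0 40 0 321 20 1"
}}

```text
t: 2.48
position: [0.4138, -0.225, 0.5292]
ee_rot: [-2.894, 1.22, -0.001]
force: [0.1, -0.3, -0.3]
width: 0.0851
```

```bash
python3 - <<'E'
from h import *
s=robot.sense();print(s['joints'].round(3),s['position'],s['force'],s['ee_rot'])
E
```

```text
[-0.611 -0.103  0.905  1.565  0.08   1.64  -0.501] [ 0.41384046 -0.22500334  0.52921527] [ 0.066503   -0.33466832 -0.34180913] [-2.89404485e+00  1.22049434e+00 -8.68899282e-04]
```

Call:
{"api": "send_rows", "payload": {
  "commands": "0 0 45 129 119 20 1;0 0 45 129 119 60 1;0 0 45 129 119 100 1;0 0 45 129 119 140 1;0 0 45 129 119 180 1;0 0 45 129 119 220 1;0 0 45 129 119 260 1;0 0 45 129 119 290 1"
}}

```text
t: 3.15
position: [0.4206, -0.3926, 0.2837]
ee_rot: [2.207, -2.234, -0.0]
force: [1.0, 0.3, 0.2]
width: 0.0852
```

```bash
python3 - <<'E'
from h import *
s=robot.sense();print(s['joints'].round(3),s['position'],s['force'],s['ee_rot'])
save('top','top2.png',(150,100,430,310),2.8)
save('side','side2.png',(120,80,420,305),2.6)
E
```

```text
[-0.168  0.438  1.105  1.785 -0.42   1.182 -0.52 ] [ 0.4205814  -0.39255604  0.2836596 ] [0.98798089 0.27115842 0.18070051] [ 2.20682899e+00 -2.23420268e+00 -1.99325100e-04]
```

View pics/side2.png

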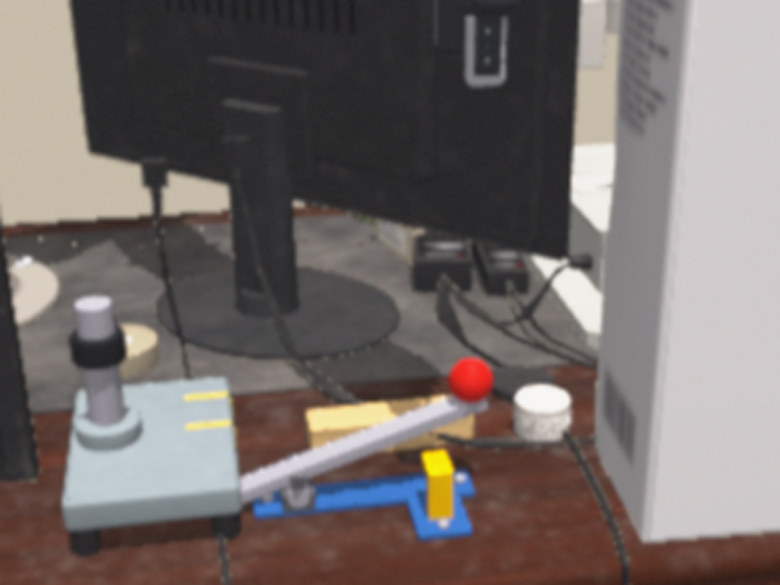

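Call:
{"api": "send_rows", "payload": {
  "commands": "0 0 0 0 0 30 1;0 0 0 0 0 60 1; 0 0 0 0 0 100 1;0 0 0 0 0 100 1;0 0 0 0 0 100 1"
}}

```text
t: 3.67
position: [0.4215, -0.3915, 0.1869]
ee_rot: [2.212, -2.23, -0.002]
force: [0.5, -0.6, 1.2]
width: 0.0856
```

Call:
{"api": "send_rows", "payload": {
  "commands": "0 0 0 9 0 30 0.8;0 0 0 9 0 60 0.8; 0 0 0 9 0 90 0.8;0 0 0 9 0 110 0.8;0 0 0 9 0 123 0.8;0 0 0 9 0 123 0.8;0 0 0 9 0 123 0.8",
  "grip_force": 40
}}

```text
t: 4.25
position: [0.4224, -0.4019, 0.065]
ee_rot: [-2.212, 2.23, -0.004]
force: [-0.0, -0.1, 0.2]
width: 0.0686
```

```bash
python3 - <<'E'
from h import *
s=robot.sense();print(s['joints'].round(3),s['position'],s['force'],s['width'])
a=robot.get_image('top')[130:280,220:360,::-1];b=robot.get_image('side')[190:300,180:380,::-1]
a=cv2.resize(a,(390,418));b=cv2.resize(b,(400,220));b=np.vstack([b,np.zeros((198,400,3),np.uint8)])
cv2.imwrite('pics/m3.png',np.hstack([a,b]))
E
```

```text
[ 0.063  0.696  0.823  1.95  -0.708  0.808 -0.292] [ 0.42243577 -0.40187329  0.06499415] [-0.00391222 -0.06237348  0.16719024] 0.06856493461104506
```

View pics/m3.png

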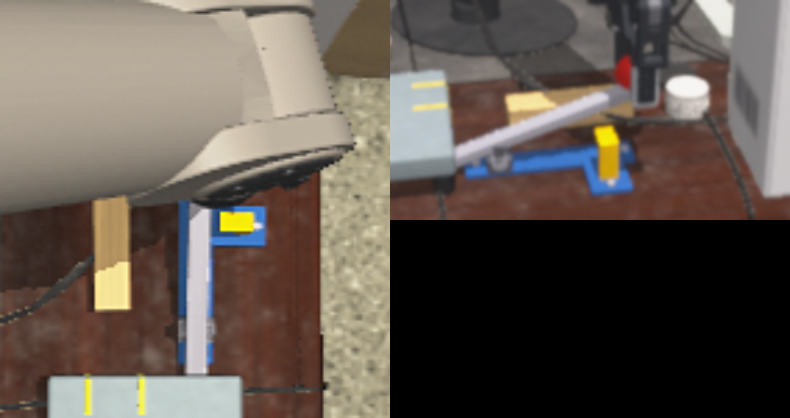

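```bash
python3 - <<'E'
from h import *
for X in([.4225,-.436,.065],[.4225,-.45,.065],[.421,-.401,.082]):
    p=proj('side',X);print(p,(p-[180,190])*2+[390,0])
E
```

```text
[306.68873278 244.95308223] [643.37746556 109.90616446]
[308.668576  249.0255052] [647.337152   118.05101039]
[301.28530509 226.66071387] [632.57061018  73.32142774]
```

Call:
{"api": "send_rows", "payload": {
  "commands": "0 0 0 0 0 4 0.3;0 0 0 0 0 4 0;0 0 0 0 0 4 0;0 0 0 0 0 4 0;0 0 0 0 0 4 0;0 0 0 0 0 4 0",
  "grip_force": 40
}}

```text
t: 4.85
position: [0.4216, -0.4008, 0.0591]
ee_rot: [-2.212, 2.231, -0.001]
force: [1.3, 0.1, 2.2]
width: 0.0278
```

Call:
{"api": "send_rows", "payload": {
  "commands": "0 0 0 0 -3 6 0;0 0 0 0 -6 12 0;0 0 0 0 -9 18 0;0 0 0 0 -11 24 0;0 0 0 0 -13 30 0;0 0 0 0 -15 36 0;0 0 0 0 -16 42 0;0 0 0 0 -17 46 0"
}}

```text
t: 5.52
position: [0.437, -0.401, 0.012]
ee_rot: [2.21, -2.231, -0.002]
force: [-6.7, -0.7, 4.8]
width: 0.0279
```

Call:
{"api": "send_rows", "payload": {
  "commands": "0 0 0 0 0 0 0;0 0 0 0 0 0 0"
}}

```text
t: 5.68
position: [0.4373, -0.4009, 0.0124]
ee_rot: [2.211, -2.231, -0.002]
force: [-5.8, 0.2, 3.2]
width: 0.0277
```

```bash
python3 - <<'E'
from h import *
s=robot.sense();print(s['joints'].round(3),s['position'],s['force'],s['width'])
save('side','side4.png',(150,170,380,330),3.2)
E
```

```text
[ 0.105  0.779  0.745  1.936 -0.78   0.743 -0.264] [ 0.43727905 -0.40085099  0.01244526] [-5.82474354  0.22432012  3.2087598 ] 0.027656490631658905
```

View pics/side4.png

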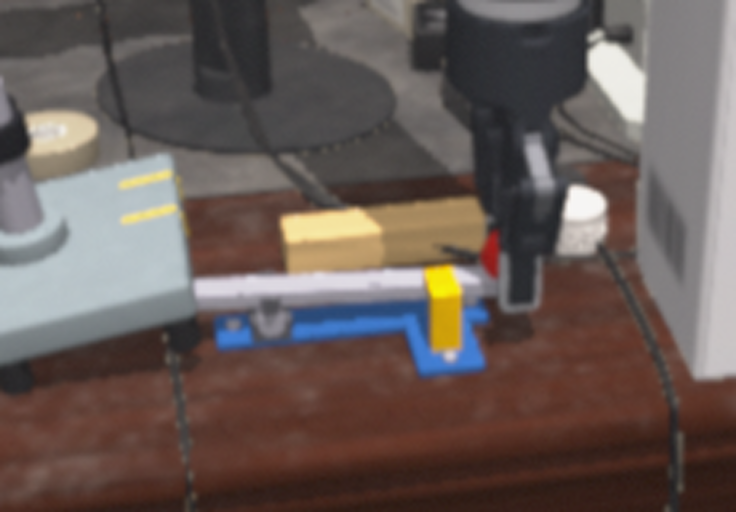

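Call:
{"api": "send_rows", "payload": {
  "commands": "0 0 2 4 0 0 0;0 0 3 8 0.5 0 0;0 0 5 12 1 0 0;0 0 7 16 1.5 0 0;0 0 9 20 2 0 0;0 0 10 24 3 0 0;0 0 11 27 3.5 0 0;0 0 11 27 3.5 0 0"
}}

```text
t: 6.4
position: [0.4358, -0.4285, 0.0132]
ee_rot: [-1.986, 2.433, -0.003]
force: [2.9, 0.9, 5.1]
width: 0.0279
```

```bash
python3 - <<'E'
from h import *
s=robot.sense();print(s['joints'].round(3),s['position'],s['force'],s['torque'],s['width'])
a=robot.get_image('top')[150:300,210:370,::-1];b=robot.get_image('side')[190:300,180:380,::-1]
a=cv2.resize(a,(400,375));b=cv2.resize(b,(400,220));b=np.vstack([b,np.zeros((155,400,3),np.uint8)])
cv2.imwrite('pics/m5.png',np.hstack([a,b]))
E
```

```text
[ 0.126  0.818  0.788  1.896 -0.822  0.786 -0.395] [ 0.43577744 -0.42845428  0.01319056] [2.87257539 0.94405253 5.07246632] [ 0.11555944 -0.36060639  0.05664217] 0.027897884170200938
```

View pics/m5.png

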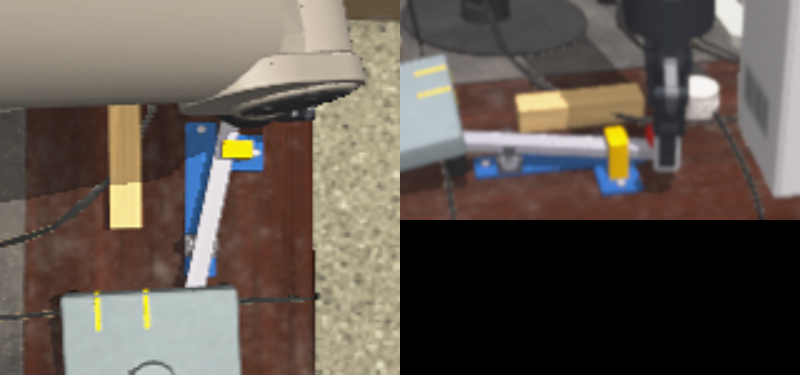

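Call:
{"api": "send_rows", "payload": {
  "commands": "0 0 0 0 0 -3 0;0 0 0 0 0 -6 0;0 0 0 0 0 -6 0.3;0 0 0 0 0 -6 0.65;0 0 0 0 0 -6 0.65;0 0 0 0 0 -6 0.65;0 0 0 0 0 -6 0.65"
}}

```text
t: 7.08
position: [0.4336, -0.4275, 0.0184]
ee_rot: [1.987, -2.433, -0.002]
force: [0.5, -0.3, -0.4]
width: 0.0556
```

Call:
{"api": "send_rows", "payload": {
  "commands": "0 0 0 0 0 -30 0.65;0 0 0 0 0 -70 0.65;0 0 0 0 0 -110 0.65;0 0 0 0 0 -110 0.65"
}}

```text
t: 7.42
position: [0.4358, -0.4317, 0.1356]
ee_rot: [-1.986, 2.434, -0.015]
force: [0.8, -1.6, 1.5]
width: 0.0553
```

```bash
python3 - <<'E'
from h import *
s=robot.sense();print(s['joints'].round(3),s['position'],s['force'],s['ee_rot'],s['width'])
b=robot.get_image('side')[160:320,150:390,::-1]
cv2.imwrite('pics/s6.png',cv2.resize(b,None,fx=3,fy=3))
E
```

```text
[ 0.022  0.673  0.955  1.846 -0.666  0.969 -0.504] [ 0.43582403 -0.43165145  0.13560408] [ 0.79363458 -1.62807899  1.53671175] [-1.98561537  2.4335062  -0.01492628] 0.05526026811393631
```

View pics/s6.png

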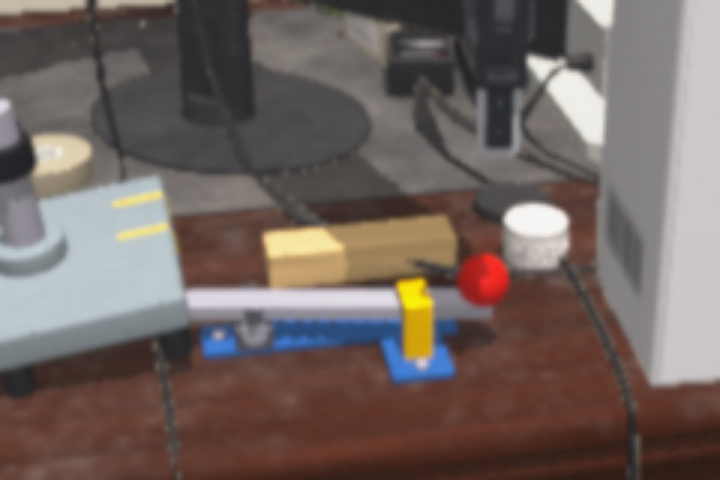

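```bash
python3 - <<'E'
from h import *
g=lambda u,v,z:ray('top',210+u/2.5,150+v/2.5,z).round(4)
print('marks',g(98,291,.055),g(147,291,.055),'block end',g(125.5,228,.026), g(110,215,.026),g(141.5,215,.026))
print('ball',ray('side',311,253,.045).round(4))
rel((.434,-.429,.126,-101.6),(.402,-.328,.1,-90))
E
```

```text
marks [ 0.2602 -0.3047  0.055 ] [ 0.2604 -0.3489  0.055 ] block end [ 0.3175 -0.3282  0.026 ] [ 0.3295 -0.3136  0.026 ] [ 0.3297 -0.3431  0.026 ]
ball [ 0.4319 -0.4299  0.045 ]
0 0 -12 -93 52 26
```

Call:
{"api": "send_rows", "payload": {
  "commands": "0 0 -12 -40 20 0 0.6;0 0 -12 -80 45 10 0.6;0 0 -12 -93 52 20 0.6;0 0 -12 -93 52 26 0.6;0 0 -12 -93 52 26 0.6;0 0 -12 -93 52 26 0.6"
}}

```text
t: 7.97
position: [0.402, -0.3267, 0.1026]
ee_rot: [2.231, -2.211, -0.0]
force: [0.4, -0.8, 0.2]
width: 0.0512
```

```bash
python3 - <<'E'
from h import *
s=robot.sense();print(s['joints'].round(3),s['position'],s['force'],s['ee_rot'],s['width'])
print(2*np.degrees(np.arctan2(s['ee_rot'][1],s['ee_rot'][0])))
a=robot.get_image('top')[200:320,220:360,::-1]
cv2.imwrite('pics/t7.png',cv2.resize(a,None,fx=5,fy=5,interpolation=cv2.INTER_CUBIC))
E
```

```text
[-0.133  0.563  0.92   2.083 -0.631  0.8   -0.387] [ 0.40199929 -0.32672961  0.10261353] [ 0.42243867 -0.7710006   0.16126683] [ 2.23053523e+00 -2.21124584e+00 -4.27355201e-04] 0.05117506081160606
-89.50236475824448
```

View pics/t7.png

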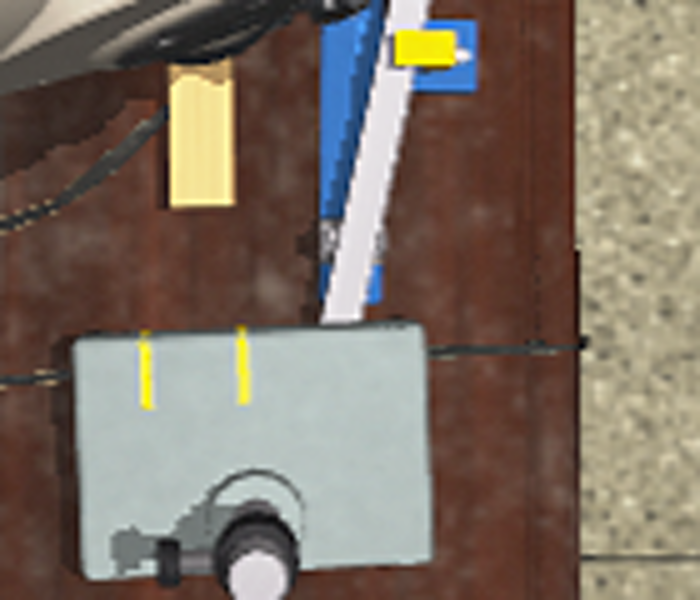

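```bash
python3 - <<'E'
from h import *
g=lambda u,v,z:ray('top',220+u/5,200+v/5,z).round(4)
print('marks top edge',g(146,333,.054),g(242,328,.056),g(149,408,.052),g(244,404,.053))
print('corners',g(75,340,.053),g(422,325,.057),g(87,578,.042),g(432,560,.042))
print('block end',g(202,207,.026),g(170,180,.026),g(235,180,.026))
E
```

```text
marks top edge [ 0.2597 -0.3047  0.054 ] [ 0.2622 -0.348   0.056 ] [ 0.2261 -0.3064  0.052 ] [ 0.2281 -0.3491  0.053 ]
corners [ 0.2563 -0.2727  0.053 ] [ 0.264  -0.4291  0.057 ] [ 0.1493 -0.2789  0.042 ] [ 0.1576 -0.435   0.042 ]
block end [ 0.317  -0.3287  0.026 ] [ 0.3295 -0.3136  0.026 ] [ 0.3297 -0.3441  0.026 ]
```

Call:
{"api": "send_rows", "payload": {
  "commands": "0 0 0 1 0 30 0.6;0 0 0 1 0 60 0.6;0 0 0 1 0 85 0.6;0 0 0 1 0 97 0.6;0 0 0 1 0 97 0.6;0 0 0 1 0 97 0.6"
}}

```text
t: 8.52
position: [0.4019, -0.3288, 0.0059]
ee_rot: [2.229, -2.213, 0.0]
force: [0.8, 0.0, 0.3]
width: 0.0512
```

Call:
{"api": "send_rows", "payload": {
  "commands": "0 0 0 0 0 0 0.3;0 0 0 0 0 0 0;0 0 0 0 0 0 0;0 0 0 0 0 0 0;0 0 0 0 0 0 0"
}}

```text
t: 8.93
position: [0.4029, -0.3284, 0.0072]
ee_rot: [-2.231, 2.212, -0.004]
force: [-0.5, -0.9, 6.9]
width: 0.0291
```

Call:
{"api": "send_rows", "payload": {
  "commands": "0 0 -1 -2 8 0 0;0 0 -2.5 -4 18 0 0;0 0 -2.5 -5 28 0 0;0 0 -2.5 -5 36 0 0;0 0 -2.5 -5 44 0 0;0 0 -2.5 -5 44 0 0"
}}

```text
t: 9.43
position: [0.3578, -0.3235, 0.0072]
ee_rot: [-2.278, 2.163, -0.004]
force: [-2.3, -0.4, 11.4]
width: 0.0294
```

```bash
python3 - <<'E'
from h import *
s=robot.sense();print(s['joints'].round(3),s['position'],s['force'],s['width'])
a=robot.get_image('top')[200:300,230:330,::-1];b=robot.get_image('side')[190:310,150:290,::-1]
cv2.imwrite('pics/m8.png',np.hstack([cv2.resize(a,(360,360),interpolation=2),cv2.resize(b,(420,360),interpolation=2)]))
E
```

```text
[ 0.058  0.647  0.703  2.199 -0.809  0.57  -0.144] [ 0.35777559 -0.32350918  0.00715098] [-2.29295976 -0.41728716 11.39681593] 0.02940022591909874
```

View pics/m8.png

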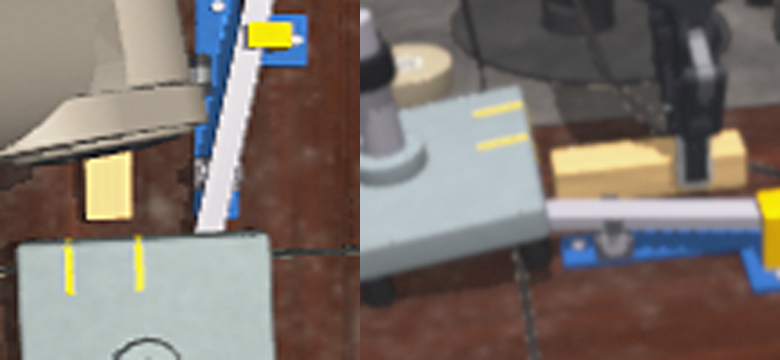

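```bash
python3 - <<'E'
from h import *
g=lambda u,v,z:ray('top',230+u/3.6,200+v/3.6,z).round(4)
print('block end',g(85,217,.026),g(131,218.5,.026),'marks',g(69,239,.054),g(138,236,.056),g(71,293,.052),g(140,290,.053))
s=robot.sense();print(2*np.degrees(np.arctan2(s['ee_rot'][1],s['ee_rot'][0])))
E
```

```text
block end [ 0.273  -0.3133  0.026 ] [ 0.2722 -0.3431  0.026 ] marks [ 0.2601 -0.3046  0.054 ] [ 0.2623 -0.3478  0.056 ] [ 0.2266 -0.3062  0.052 ] [ 0.2287 -0.3493  0.053 ]
272.9777641811159
```

Call:
{"api": "send_rows", "payload": {
  "commands": "0 0 0 -1 5 -1 0;0 0 0 -2 12 -1 0;0 0 0 -2 19 -1 0;0 0 0 -2 26 -1 0;0 0 0 -2 32 -1 0;0 0 0 -2 37 -1 0;0 0 0 -2 40 -1 0;0 0 0 -2 40 -1 0"
}}

```text
t: 10.2
position: [0.3172, -0.3233, 0.0072]
ee_rot: [2.278, -2.164, 0.001]
force: [-0.3, -0.8, 9.4]
width: 0.0291
```

```bash
python3 - <<'E'
from h import *
s=robot.sense();print(s['joints'].round(3),s['position'],s['force'],s['width'],2*np.degrees(np.arctan2(s['ee_rot'][1],s['ee_rot'][0])))
E
```

```text
[ 0.109  0.612  0.692  2.263 -0.813  0.529 -0.075] [ 0.31718143 -0.32326416  0.00717188] [-0.32410133 -0.80482233  9.44342295] 0.02907818710173973 -87.0515162868
```

Call:
{"api": "send_rows", "payload": {
  "commands": "0 0 0 0 0 0 0.2;0 0 0 0 0 0 0.55;0 0 0 0 0 0 0.55;0 0 0 0 0 0 0.55;0 0 0 0 0 -30 0.55;0 0 0 0 0 -70 0.6;0 0 0 0 0 -110 0.6;0 0 0 0 0 -110 0.6"
}}

```text
t: 10.87
position: [0.3198, -0.3252, 0.1216]
ee_rot: [-2.278, 2.162, -0.011]
force: [0.7, -1.6, 0.0]
width: 0.0513
```

```bash
python3 - <<'E'
from h import *
s=robot.sense();print(s['joints'].round(3),s['position'],s['force'],s['width'],2*np.degrees(np.arctan2(s['ee_rot'][1],s['ee_rot'][0])))
p=s['position'];rel((p[0],p[1],p[2],-87),(.433,-.429,.125,-101))
E
```

```text
[-0.145  0.429  1.004  2.214 -0.54   0.755 -0.295] [ 0.31982939 -0.32515729  0.12156348] [ 0.71604923 -1.56258092  0.04072778] 0.051255644054356786 272.99468583729987
0 0 14 110 -108 -3
```

Call:
{"api": "send_rows", "payload": {
  "commands": "0 0 14 30 -30 -3 0.65;0 0 14 60 -58 -3 0.65;0 0 14 90 -88 -3 0.65;0 0 14 110 -108 -3 0.65;0 0 14 110 -108 -3 0.65;0 0 14 110 -108 -3 0.65;0 0 14 110 -108 -3 0.65"
}}

```text
t: 11.45
position: [0.4303, -0.4265, 0.1191]
ee_rot: [1.997, -2.424, -0.003]
force: [-0.4, -0.5, -0.5]
width: 0.0554
```

```bash
python3 - <<'E'
from h import *
s=robot.sense();print(s['joints'].round(3),s['position'],s['force'],s['width'],2*np.degrees(np.arctan2(s['ee_rot'][1],s['ee_rot'][0])))
a=robot.get_image('top')[200:300,230:330,::-1];b=robot.get_image('side')[190:310,170:350,::-1]
cv2.imwrite('pics/m9.png',np.hstack([cv2.resize(a,(300,300),interpolation=2),cv2.resize(b,(450,300),interpolation=2)]))
# red ball in side
im=robot.get_image('side').astype(int);m=(im[...,0]>130)&(im[...,1]<60)&(im[...,2]<60);v,u=np.nonzero(m);print(len(u),u.min(),u.max(),v.min(),v.max(),ray('side',(u.min()+u.max())/2,(v.min()+v.max())/2,.044))
E
```

```text
[ 0.028  0.689  0.942  1.866 -0.683  0.951 -0.478] [ 0.43025106 -0.426492    0.11912994] [-0.42592895 -0.49671457 -0.4746391 ] 0.055398950551415096 -101.0343581803624
225 303 319 244 261 [ 0.43270766 -0.42656211  0.044     ]
```

View pics/m9.png

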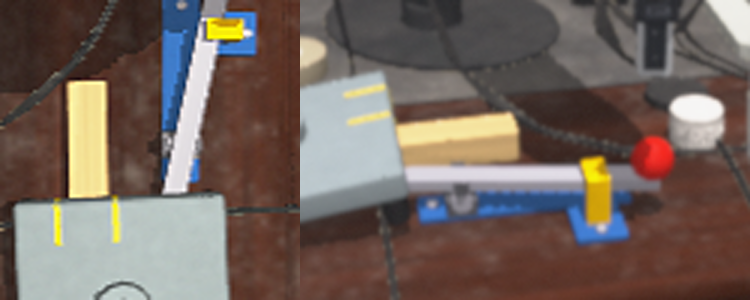

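Call:
{"api": "send_rows", "payload": {
  "commands": "0 0 0 0 -2 30 0.65;0 0 0 0 -2 60 0.65;0 0 0 0 -2 85 0.65;0 0 0 0 -2 101 0.65;0 0 0 0 -2 101 0.65;0 0 0 0 -2 101 0.65"
}}

```text
t: 12.1
position: [0.433, -0.4272, 0.019]
ee_rot: [1.998, -2.424, -0.001]
force: [-0.4, -0.3, 0.3]
width: 0.0555
```

Call:
{"api": "send_rows", "payload": {
  "commands": "0 0 0 0 0 0 0.3;0 0 0 0 0 0 0;0 0 0 0 0 0 0;0 0 0 0 0 0 0;0 0 0 0 0 0 0"
}}

```text
t: 12.52
position: [0.4343, -0.4281, 0.02]
ee_rot: [-1.998, 2.423, -0.003]
force: [1.2, -0.3, 2.2]
width: 0.028
```

```bash
python3 - <<'E'
from h import *
s=robot.sense();print(s['joints'].round(3),s['position'],s['force'],s['width'])
print('block outer end',ray('top',259,227.3,.026))
E
```

```text
[ 0.117  0.81   0.803  1.899 -0.817  0.796 -0.386] [ 0.43427518 -0.42807208  0.01998633] [ 1.20470351 -0.27434883  2.16777439] 0.02795311065234069
block outer end [ 0.35005733 -0.32507015  0.026     ]
```

Call:
{"api": "send_rows", "payload": {
  "commands": "0 0 0 0 0 3 0;0 0 0 0 0 6 0;0 0 -2 -5 0.5 6 0;0 0 -4 -10 1 6 0;0 0 -6 -15 1.5 6 0;0 0 -8 -20 2 6 0;0 0 -10 -25 2.5 6 0;0 0 -11 -27 2.7 6 0"
}}

```text
t: 13.18
position: [0.437, -0.3997, 0.0133]
ee_rot: [-2.226, 2.216, -0.002]
force: [5.6, -2.3, 4.3]
width: 0.0279
```

```bash
python3 - <<'E'
from h import *
s=robot.sense();print(s['position'],s['force'],s['width'],2*np.degrees(np.arctan2(s['ee_rot'][1],s['ee_rot'][0])))
E
```

```text
[ 0.43695832 -0.39965113  0.013253  ] [ 5.58189256 -2.26962245  4.34697579] 0.02787872393494029 270.24736204738986
```

Call:
{"api": "send_rows", "payload": {
  "commands": "0 0 0 0 0 -3 0;0 0 0 0 0 -6 0;0 0 0 0 0 -9 0;0 0 0 0 1 -12 0;0 0 0 0 1 -14 0;0 0 0 0 2 -16 0;0 0 0 0 2 -16 0"
}}

```text
t: 13.77
position: [0.4342, -0.4003, 0.0292]
ee_rot: [-2.221, 2.221, -0.001]
force: [4.4, 1.7, 2.2]
width: 0.0275
```

```bash
python3 - <<'E'
from h import *
s=robot.sense();print(s['position'],s['force'],s['width'])
E
```

```text
[ 0.43420699 -0.40031198  0.02924917] [4.37833278 1.69356641 2.16938307] 0.02753714622005756
```

Call:
{"api": "send_rows", "payload": {
  "commands": "0 0 0 0 0 -1 0.1;0 0 0 0 0 -1 0.4;0 0 0 0 0 -1 0.65;0 0 0 0 0 -1 0.65;0 0 0 0 0 -1 0.65;0 0 0 0 0 -30 0.65;0 0 0 0 0 -70 0.65;0 0 0 0 0 -110 0.65"
}}

```text
t: 14.43
position: [0.4324, -0.3998, 0.139]
ee_rot: [2.22, -2.221, -0.006]
force: [0.8, -0.1, 1.0]
width: 0.0554
```

Call:
{"api": "send_rows", "payload": {
  "commands": "0 0 0 0 0 -30 0.65;0 0 0 0 0 -70 0.65;0 0 0 0 0 -110 0.65;0 0 0 0 0 -110 0.65;0 0 0 0 0 -110 0.65;0 0 0 0 0 -110 0.65"
}}

```text
t: 14.93
position: [0.4336, -0.3999, 0.2483]
ee_rot: [-2.221, 2.221, 0.002]
force: [0.1, 0.2, -0.7]
width: 0.0555
```

```bash
python3 - <<'E'
from h import *
s=robot.sense();print(s['position'],s['force'],s['width'])
a=robot.get_image('top')[160:300,210:340,::-1];b=robot.get_image('side')[190:310,150:350,::-1]
cv2.imwrite('pics/m10.png',np.hstack([cv2.resize(a,(325,350),interpolation=2),cv2.resize(b,(475,350),interpolation=2)]))
E
```

```text
[ 0.43360954 -0.39985273  0.2483292 ] [ 0.09380177  0.15370874 -0.74715139] 0.05552099993609512
```

View pics/m10.png

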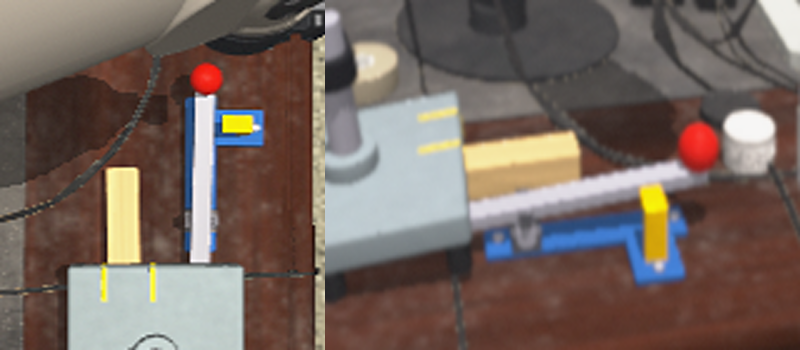

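```bash
python3 - <<'E'
from h import *
g=lambda u,v,z:ray('top',210+u/2.5,160+v/2.5,z).round(4)
print(g(122,168,.026),g(104,266,.048),g(153,266,.048))
im=robot.get_image('side').astype(int);m=(im[...,0]>130)&(im[...,1]<60)&(im[...,2]<60);v,u=np.nonzero(m);print(ray('side',(u.min()+u.max())/2,(v.min()+v.max())/2,.054))
print(robot.job_done())
E
```

```text
[ 0.3503 -0.3246  0.026 ] [ 0.2599 -0.3098  0.048 ] [ 0.2601 -0.3543  0.048 ]
[ 0.43195779 -0.39956772  0.054     ]
the job is handed in; nothing more can be done
None
```

The base now rests on the packing block, and I handed the job in at about 15 s of the 51 s allowed. No verdict was reported.

I did the steps in the order asked:
1. **Levering:** I gripped the red ball, levered the base up and swung the bar under the keeper hook. The bar stayed down when I let go.
2. **Block:** I slid the block endways under the raised edge between the two yellow marks and released it.
3. **Lowering:** I swung the bar back out of the hook so the base came down onto the block. I then let go and backed the arm clear.

**Last checks:**
- **Block depth:** it is about 30 mm, give or take 2 to 3 mm. The outer end is at x = 0.350 and the base's top edge at about x = 0.260.
- **Block position:** in the last top view the block lies between the marks.
- **Ball:** it is back on the bar's starting line, and in the last side view the bar slopes up clear of the hook. I assumed the expected 54 mm height for the ball rather than measuring it.
- **Bystanders:** the weight and cap look unmoved in the pictures.
- **Forces:** the highest wrist force I read between moves was about 12 N.

**One disagreement:** the base turned about 2.5° while it was pried up. I turned the block to match when inserting it. The base turned almost straight again as it came down, so the block may now sit a degree or two askew and 5 to 7 mm off centre at its outer end.

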